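# Sweep the filter discs through the gate into the slot

### The job

With the fingertips, push the three steel filter discs across the sorting tray and through its narrow gate, one at a time, so that each drops into the slot behind the gate before the next one goes through. Only slide the discs, never pick one up; leave the two hose fittings standing where they are in the tray, leave everything else on the bench alone, and finish with the hand clear.

Things in the scene. Friction and masses are not known exactly. Their poses are not given: they have to be found in the camera images.
- tray: white plastic sorting tray fixed to the bench, level, 240 mm (x) by 279 mm (y). Origin on the bench top under the pen; y points along the deck to the gate, z up. Deck 65 mm above the bench. Pen on the deck: grey fences 5 mm thick, 16 mm high, inner faces at x = -115 and +115, y = -120 mm; the gate's wall runs across at y = +79 (inner face) to +85 mm (outer face)
- gate (a point): middle of the gate at deck level, on the edge where the deck ends and the slot begins (tray y = +85 mm); axes as the tray's: y from the pen into the slot, x across. The gate is a 42 mm wide opening. Two straight guide fences, 16 mm high, form a funnel to it from the side fences (x = -115 and +115, tray y about +30 mm) to the gate's sides (x = -22 and +22, tray y about +79 mm)
- slot (a point): middle of the slot's floor. The slot is an open-topped pocket right behind the gate, inside 50 mm (x) by 64 mm (y), its floor 5 mm above the bench, 60 mm below the deck; its outer walls reach 16 mm above the deck. A disc pushed until its centre is past the deck's edge tips and drops in by itself; there it may lie flat, lean or lie on another
- disc_a: one of three alike dark steel filter support discs with a thin bright ring on top, 30 mm across, 9 mm thick, about 45 g, lying loose and flat on the tray's deck inside the pen. Origin: centre of its underside; z up through the disc
- disc_b: one of three alike dark steel filter support discs with a thin bright ring on top, 30 mm across, 9 mm thick, about 45 g, lying loose and flat on the tray's deck inside the pen. Origin: centre of its underside; z up through the disc
- disc_c: one of three alike dark steel filter support discs with a thin bright ring on top, 30 mm across, 9 mm thick, about 45 g, lying loose and flat on the tray's deck inside the pen. Origin: centre of its underside; z up through the disc
- fitting_a: loose grey plastic hose fitting (barbed spigot) standing upright in the pen: foot 20 mm across and 12 mm high, spigot 12 mm across (barbs 16 mm), 42 mm tall in all, about 30 g. Must stay standing where it is. Origin: centre of its underside; z is its axis
- fitting_b: loose grey plastic hose fitting (barbed spigot) standing upright in the pen: foot 20 mm across and 12 mm high, spigot 12 mm across (barbs 16 mm), 42 mm tall in all, about 30 g. Must stay standing where it is. Origin: centre of its underside; z is its axis
- jar: bystander: loose clear screw-top jar with blue cap, 60 mm across, 80 mm tall, on the bench beside the tray. Origin: centre of its underside
- bottle: bystander: loose white bottle with blue cap, 56 mm across, 120 mm tall, on the bench. Origin: centre of its underside
- beaker: bystander: loose clear open beaker, 70 mm across, 85 mm tall, on the bench. Origin: centre of its underside
- wrench: bystander: loose steel wrench lying flat on the bench, 160 mm long. Origin: on its underside near the middle
- jug_cap: bystander: loose blue ribbed jug cap lying on the bench, 62 mm across, 22 mm tall. Origin: centre of its underside

How it is judged (in metres and radians):
On the way, in this order (a step that is already met when the one before it is completed fails the run):
1. one disc lies in the slot while the other two are still in the pen (((height (world z) of disc_a below 0.058 m and y of disc_a in the frame of gate between 0 and 0.066 m and x of disc_a in the frame of gate between -0.027 and 0.027 m and y of each of disc_b, disc_c in the frame of gate below 0 m and height (world z) of each of disc_b, disc_c above 0.058 m) or (y of each of disc_a, disc_c in the frame of gate below 0 m and height (world z) of each of disc_a, disc_c above 0.058 m and height (world z) of disc_b below 0.058 m and y of disc_b in the frame of gate between 0 and 0.066 m and x of disc_b in the frame of gate between -0.027 and 0.027 m) or (y of each of disc_a, disc_b in the frame of gate below 0 m and height (world z) of each of disc_a, disc_b above 0.058 m and height (world z) of disc_c below 0.058 m and y of disc_c in the frame of gate between 0 and 0.066 m and x of disc_c in the frame of gate between -0.027 and 0.027 m))), for 0.2 s.
2. two discs lie in the slot while the third is still in the pen (((y of disc_a in the frame of gate below 0 m and height (world z) of disc_a above 0.058 m and height (world z) of each of disc_b, disc_c below 0.058 m and y of disc_b in the frame of gate between 0 and 0.066 m and x of disc_b in the frame of gate between -0.027 and 0.027 m and y of disc_c in the frame of gate between 0 and 0.066 m and x of disc_c in the frame of gate between -0.027 and 0.027 m) or (height (world z) of each of disc_a, disc_c below 0.058 m and y of disc_a in the frame of gate between 0 and 0.066 m and x of disc_a in the frame of gate between -0.027 and 0.027 m and y of disc_b in the frame of gate below 0 m and height (world z) of disc_b above 0.058 m and y of disc_c in the frame of gate between 0 and 0.066 m and x of disc_c in the frame of gate between -0.027 and 0.027 m) or (height (world z) of each of disc_a, disc_b below 0.058 m and y of disc_a in the frame of gate between 0 and 0.066 m and x of disc_a in the frame of gate between -0.027 and 0.027 m and y of disc_b in the frame of gate between 0 and 0.066 m and x of disc_b in the frame of gate between -0.027 and 0.027 m and y of disc_c in the frame of gate below 0 m and height (world z) of disc_c above 0.058 m))), for 0.2 s.
3. all three discs lie in the slot (height (world z) of each of disc_a, disc_b, disc_c below 0.058 m and y of disc_a in the frame of gate between 0 and 0.066 m and x of disc_a in the frame of gate between -0.027 and 0.027 m and y of disc_b in the frame of gate between 0 and 0.066 m and x of disc_b in the frame of gate between -0.027 and 0.027 m and y of disc_c in the frame of gate between 0 and 0.066 m and x of disc_c in the frame of gate between -0.027 and 0.027 m), for 0.2 s.
At the end, for the whole second after the job is handed in: All three discs at rest in the slot, inside its walls, undersides at least 7 mm below the deck (origin under 58 mm above the bench); both fittings within 20 mm of their start and tilted under 0.4 rad; jar, bottle, beaker, wrench and cap within 30 mm of theirs (all of step 3 and linear speed of each of disc_a, disc_b, disc_c below 0.02 m/s and distance of each of fitting_a, fitting_b from where it was at the start of the episode below 0.02 m and angle between each of fitting_a, fitting_b's own z axis and vertical below 0.4 rad and distance of each of jar, bottle, beaker, wrench, jug_cap from where it was at the start of the episode below 0.03 m); the robot touches nothing.
It fails at once if a disc is lifted more than 15 mm off the deck (height (world z) of any of disc_a, disc_b, disc_c above 0.08 m).
It fails at once if a hose fitting is moved more than 20 mm or tipped by more than 0.4 rad (distance of any of fitting_a, fitting_b from where it was at the start of the episode above 0.02 m or angle between any of fitting_a, fitting_b's own z axis and vertical above 0.4 rad).
It fails at once if a bystander on the bench is moved more than 30 mm (distance of any of jar, bottle, beaker, wrench, jug_cap from where it was at the start of the episode above 0.03 m).
It also fails if it takes over 69 s, if anything falls off the work surface, if the arm or the gripper's body presses on something with over 40 N, if the wrist force passes 120 N, or if a joint passes its speed limit or range.

### The arm

A 7-joint arm with a two-finger parallel gripper is mounted at the origin on the work surface. World frame = base frame: x ahead of the robot, y to its left, z up, the work surface at z = 0. Lengths are in m, angles in degrees, forces in N, time in s.
With the tool pointing down it reaches from about 0.4 to 0.9 m from the base axis. Payload 5.5 kg.
Tool frame: the origin (TCP) lies midway between the tips of the shut fingers; the grasp point (between the pads) lies 19 mm behind it; z points along the fingers, x is the direction in which the jaws open and shut, and the axes are right-handed (so a half turn about z gives the same grasp; the last joint's range is limited). The gripper opens to 92 mm and grips with 3 to 60 N. Pads are 19 mm wide; open, the fingers measure 130 mm over their backs; the gripper's body (75 mm by 190 mm) begins 47 mm behind the grasp point.
Start: joints at [81.715, 28.699, -24.465, 88.831, 12.651, 65.22, -12.049], TCP at [0.258, -0.597, 0.227] pointing down, gripper open.
Joint ranges: [-164.97, 164.97], [-17.58, 116.51], [-87.97, 89.64], [11.32, 138.91], [-80.73, 260.73], [10.89, 115.49], [-147.41, 147.41]. Speed limits (degrees/s): [147.25, 147.25, 180, 180, 180, 180, 180].

### API

Orientations are given as a 3x3 rotation matrix whose columns are the frame's x, y, z axes.
In Python, from bench import bot, optics gives the robot as it stands. The module is installed in compiled form; this text tells all that it offers.
- The arm moves only by the tool play_rows, never from a script. Its argument "deltas" is a list of rows, each a list of 3 entries, a list of its own where there are three numbers: the gripper command: -1 is fully open, 1 is shut, values between are in proportion, then the shift along the tool's x, y, z in mm, then the turn, a rotation vector about the tool's x, y, z in rad. A call has 1 to 10 rows; each row is the pose to reach, as a shift and turn from the pose commanded when the call began, along the tool's axes at that moment; what a row does not reach only later rows make up. A row lasts 1/12 s, in which the tool goes at most 41.7 mm and 7.16 degrees, less where a joint would pass 70% of its speed; a pose out of reach is approached as far as the arm can. A call with a gripper value outside its range is refused whole. The fingers move at their own pace and stop on an object; the grip force is fixed at half the most. Time passes only in rows, so rows that repeat a pose let the fingers close. It gives the time, the measured TCP pose, the force and the opening at its end, in the units of the state.
- bot.read_state(): the state, without advancing time (a new reading comes with each control period).
- optics.capture(name): name is "side" or "top"; returns a dict with "image" (384x512x3 uint8, blue, green, red), "range_z" (384x512 float32, m along the optical axis (not along the pixel's ray), 0 where there is no reading), "mtx" (3x3 intrinsics, pixels), "k1" (the pictures are not rectified: a ray, as slopes to the right and down, at radius r is drawn at 1 + k1 r^2 times it, then the intrinsics apply), "world_from_camera" (4x4, takes a point from camera to world coordinates). Camera axes: x right, y up, looking along -z (the intrinsics and any distortion apply to the point x, -y, -z); pixel columns grow to the right and rows downward; lengths in m; the calibration is good to about 2 mm. A picture is of the moment at which its call begins.
- bot.sign_off(): hands the job in, once; it reports no verdict.
The state is a dict: "clock": time; "joint_pos": joint angles; "joint_velocities": joint speeds; "joint_efforts": joint torques, N m; "tool_pos": TCP position; "eef_rot": TCP orientation; "ft_force": force on the tool from outside, world axes, zero at the start; "ft_torque": the same for the moment, N m; "grip_width": opening from 0.0 (shut) to 1.0 (fully open).
Only numpy, scipy, OpenCV 4.12 (cv2) and the standard library are available. Lean on these libraries where they do the work, as an engineer would, in place of code of your own. Each camera call takes 0.05 s, during which the arm holds its last target.

## Working session

There is one attempt and no reset: what is moved stays moved. The work goes in short steps, Python scripts to look and compute and a tool call to move; the robot and the scene stay as the last step left them, time stands still between calls to the robot, and variables do not carry over. Pictures are saved under pics/ and viewed, and the job is handed in when it is done.

Besides the shell and the picture viewer there is one more tool, called after "Request:" as a command line: name --argument value ..., lists and objects as JSON in quotes. play_rows: Moves the arm, as the interface text tells. Its arguments: {"type":"object","properties":{"deltas":{"type":"array"}},"required":["deltas"]}

```bash
mkdir -p pics; python3 - <<'E'
from bench import bot, optics
import cv2
s=bot.read_state()
for k in ("clock","tool_pos","eef_rot","grip_width","ft_force"): print(k,s[k])
for n in ("top","side"):
    c=optics.capture(n); cv2.imwrite(f"pics/{n}0.png",c["image"]); print(n,c["mtx"],c["k1"],c["world_from_camera"])
E
```

```text
clock 0.0
tool_pos [ 0.25748656 -0.5960589   0.22569905]
eef_rot [[ 3.96672194e-01 -9.17960067e-01 -6.96528053e-04]
 [-9.17958366e-01 -3.96672801e-01  1.76847056e-03]
 [-1.89967909e-03 -6.21193454e-05 -9.99998194e-01]]
grip_width 0.9962997266472893
ft_force [-0.22007712  0.1191813   0.10686283]
top [[386.952777     0.         261.54060813]
 [  0.         386.952777   193.59118517]
 [  0.           0.           1.        ]] -0.09589008937634669 [[ 0.02300003  0.9901737  -0.13793853  0.42873932]
 [-0.99971088  0.02374705  0.00377215  0.00308644]
 [ 0.00701072  0.13781189  0.99043361  1.24650607]
 [ 0.          0.          0.          1.        ]]
side [[411.48203174   0.         259.24002973]
 [  0.         411.48203174 189.33369481]
 [  0.           0.           1.        ]] 0.04163571501071384 [[-0.92845297  0.26158487 -0.26372038  0.31054857]
 [-0.37125377 -0.67656901  0.63594419  0.73289883]
 [-0.01207166  0.68835145  0.72527688  0.85261466]
 [ 0.          0.          0.          1.        ]]
```

View pics/top0.png

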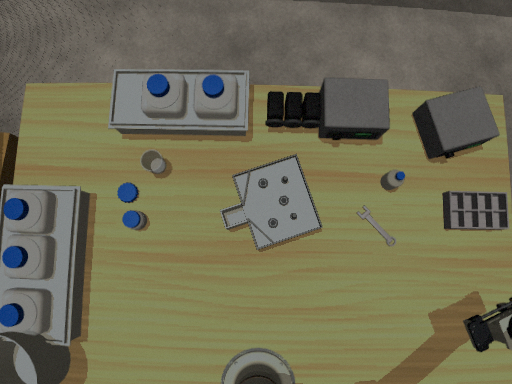

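View pics/side0.png

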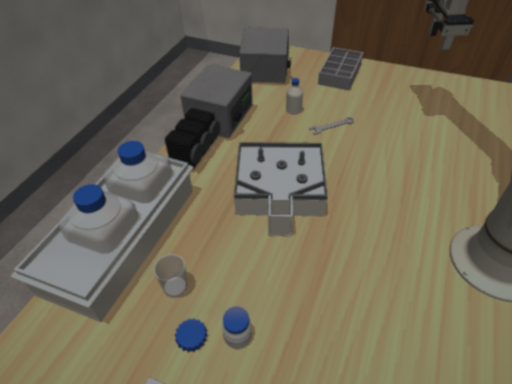

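```bash
cat > h.py <<'E'
import numpy as np, cv2
from bench import bot, optics
def rays(c,uv):
    uv=np.asarray(uv,float).reshape(-1,1,2)
    n=cv2.undistortPoints(uv,c["mtx"],np.array([c["k1"],0,0,0.])).reshape(-1,2)
    return np.c_[n[:,0],-n[:,1],-np.ones(len(n))]
def plane(c,uv,z):
    T=c["world_from_camera"]; d=rays(c,uv)@T[:3,:3].T; o=T[:3,3]
    return o+d*((z-o[2])/d[:,2])[:,None]
def depth(c,uv):
    uv=np.asarray(uv).reshape(-1,2); T=c["world_from_camera"]
    z=c["range_z"][uv[:,1].astype(int),uv[:,0].astype(int)]
    return (rays(c,uv)*z[:,None])@T[:3,:3].T+T[:3,3]
def proj(c,P):
    T=np.linalg.inv(c["world_from_camera"]); p=np.asarray(P).reshape(-1,3)@T[:3,:3].T+T[:3,3]
    return cv2.projectPoints((p*[1,-1,-1]).astype(float),np.zeros(3),np.zeros(3),c["mtx"],np.array([c["k1"],0,0,0.]))[0].reshape(-1,2)
def crop(c,box,s,fn):
    x0,y0,x1,y1=box
    cv2.imwrite(fn,cv2.resize(c["image"][y0:y1,x0:x1],None,fx=s,fy=s,interpolation=cv2.INTER_CUBIC))
E
python3 - <<'E'
from h import *
c=optics.capture("top"); crop(c,(215,145,330,255),5,"pics/t1.png")
d=optics.capture("side"); crop(d,(225,130,340,240),5,"pics/s1.png")
uv=[(u,v) for v in range(150,256,1) for u in range(215,330,1)]
P=depth(c,uv); z=P[:,2]
m=abs(z-0.065)<0.006
print(np.histogram(z,bins=np.arange(-.01,.13,.005)))
im=(np.clip(z.reshape(106,115)/.11,0,1)*255).astype(np.uint8)
cv2.imwrite("pics/d1.png",cv2.resize(cv2.applyColorMap(im,cv2.COLORMAP_JET),None,fx=5,fy=5,interpolation=cv2.INTER_NEAREST))
E
```

```text
(array([  67, 2362, 3654,  415,   23,    7,    7,    8,    5,   11,    6,
          7,   11,   31, 1537, 2739,  325,  331,  502,   53,    2,    3,
         14,   23,    3,    0,    0,    0]), array([-0.01 , -0.005,  0.   ,  0.005,  0.01 ,  0.015,  0.02 ,  0.025,
        0.03 ,  0.035,  0.04 ,  0.045,  0.05 ,  0.055,  0.06 ,  0.065,
        0.07 ,  0.075,  0.08 ,  0.085,  0.09 ,  0.095,  0.1  ,  0.105,
        0.11 ,  0.115,  0.12 ,  0.125,  0.13 ]))
```

View pics/t1.png

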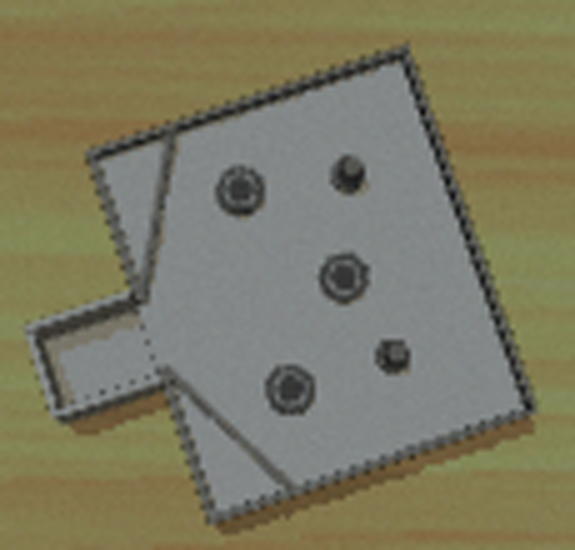

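View pics/s1.png

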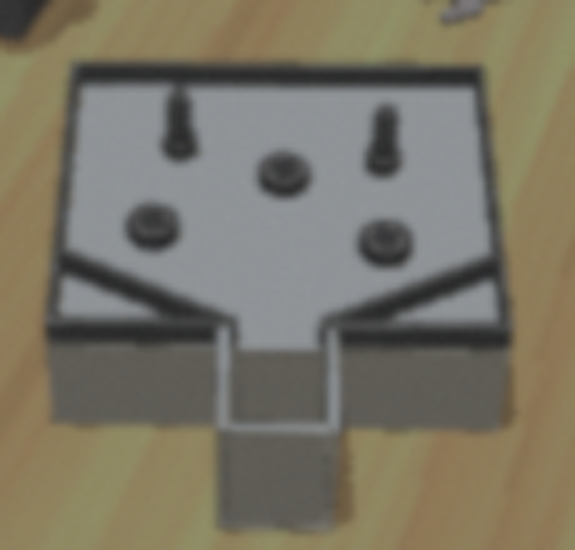

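View pics/d1.png

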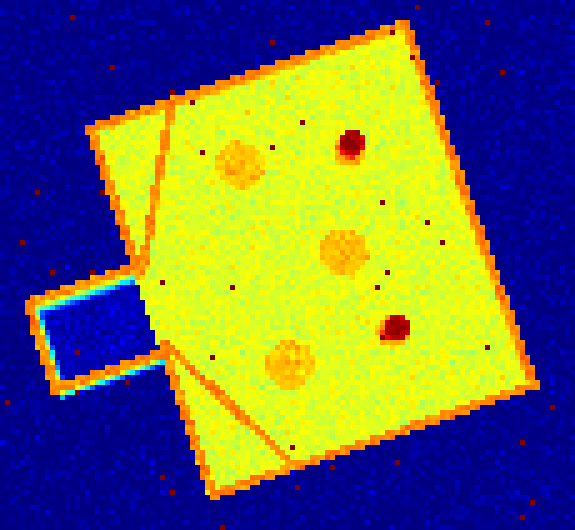

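```bash
cat > fit.py <<'E'
from h import *
from scipy.optimize import least_squares
segs=np.array([[-117.5,-122.5,117.5,-122.5],[-117.5,-122.5,-117.5,85],[117.5,-122.5,117.5,85],[-117.5,82,-22,82],[22,82,117.5,82],
[-117,30,-23,81],[117,30,23,81],[-27.5,85,-27.5,151.5],[27.5,85,27.5,151.5],[-27.5,151.5,27.5,151.5]])/1000
def dist(p):
    a=segs[:,:2];b=segs[:,2:];d=b-a
    t=np.clip(((p[:,None]-a)*d).sum(2)/(d*d).sum(1),0,1)
    return np.linalg.norm(p[:,None]-(a+t[...,None]*d),axis=2).min(1)
for n,box in (("top",(215,145,330,255)),("side",(225,130,340,240))):
    c=optics.capture(n); x0,y0,x1,y1=box
    uv=np.array([(u,v) for v in range(y0,y1) for u in range(x0,x1)])
    P=depth(c,uv); 
    z=cv2.medianBlur(P[:,2].astype(np.float32).reshape(y1-y0,-1),3).ravel()
    m=(P[:,2]>.076)&(P[:,2]<.087)
    g=plane(c,uv[m],0.081)[:,:2]
    def f(q):
        R=np.array([[np.cos(q[2]),-np.sin(q[2])],[np.sin(q[2]),np.cos(q[2])]])
        return dist((g-q[:2])@R)
    best=None
    for a in (0.,.2,-.2,.4,-.4):
        r=least_squares(f,[g[:,0].mean(),g[:,1].mean(),a],loss="soft_l1",f_scale=.003)
        if best is None or r.cost<best.cost: best=r
    print(n,m.sum(),best.x,np.median(np.abs(best.fun)), "deck z med",np.median(P[abs(P[:,2]-.065)<.006,2]))
E
python3 fit.py
```

```text
top 786 [ 0.56367611 -0.0287536   0.34977178] 0.0015217748317940955 deck z med 0.06585335673627313
side 959 [ 0.56184522 -0.02197577  0.35099903] 0.0018413452481839676 deck z med 0.06453541109386446
```

```bash
cat > ov.py <<'E'
from h import *
import sys
def tw(q,p):
    p=np.asarray(p,float).reshape(-1,3); c,s=np.cos(q[2]),np.sin(q[2])
    return np.c_[q[0]+c*p[:,0]-s*p[:,1], q[1]+s*p[:,0]+c*p[:,1], p[:,2]]
def overlay(c,q,box,s,fn,extra=()):
    x0,y0,x1,y1=box
    im=cv2.resize(c["image"][y0:y1,x0:x1],None,fx=s,fy=s,interpolation=cv2.INTER_CUBIC)
    im=np.clip(im.astype(float)*1.5,0,255).astype(np.uint8)
    L=[([(-120,-125,81),(120,-125,81),(120,85,81),(-120,85,81)],1),([(-25,85,81),(-25,149,81),(25,149,81),(25,85,81)],0),([(-115,-120,65),(115,-120,65)],0),([(-115,30,65),(-22,79,65)],0),([(115,30,65),(22,79,65)],0),([(-22,85,65),(22,85,65)],0)]
    for pts,cl in L+list(extra):
        u=(proj(c,tw(q,np.array(pts)/1000.))+.5-[x0,y0])*s
        cv2.polylines(im,[np.round(u).astype(np.int32)],bool(cl),(0,255,255),1)
    cv2.imwrite(fn,im)
TB=(215,145,330,255);SB=(225,130,340,240)
if __name__=="__main__":
    q=[float(a) for a in sys.argv[1:4]]
    overlay(optics.capture("top"),q,TB,5,"pics/ot%s.png"%sys.argv[4]); overlay(optics.capture("side"),q,SB,5,"pics/os%s.png"%sys.argv[4])
E
python3 ov.py 0.5637 -0.0288 0.3498 1
```

```text
(no output)
```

View pics/ot1.png

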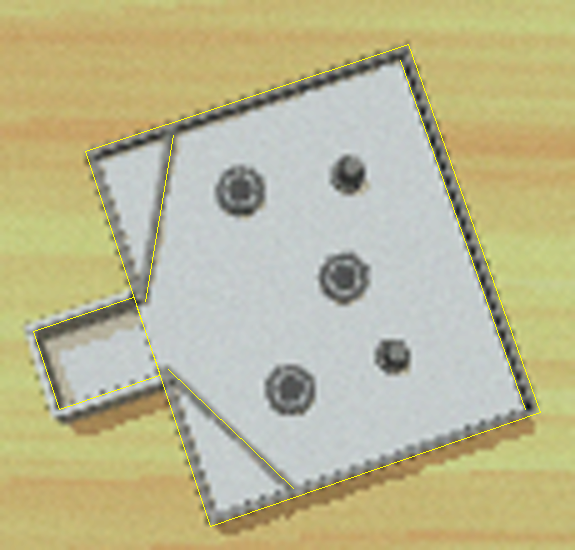

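View pics/os1.png

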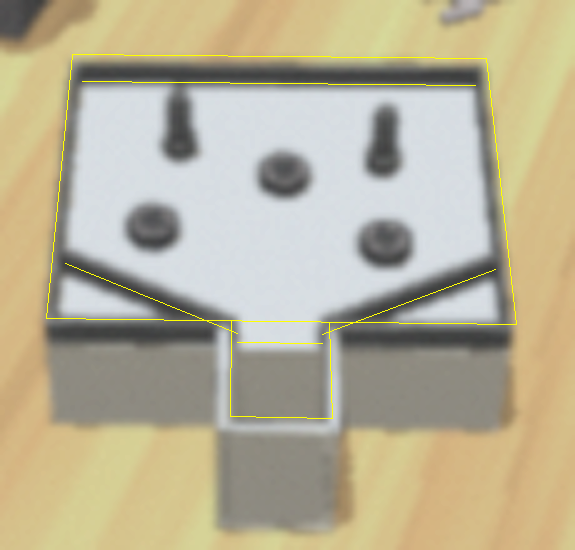

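```bash
cat > disc.py <<'E'
from h import *
from ov import tw
Q=[0.5637,-0.0288,0.3498]
def inv(q,p):
    p=np.atleast_2d(p); c,s=np.cos(q[2]),np.sin(q[2]); d=p[:,:2]-q[:2]
    return np.c_[d[:,0]*c+d[:,1]*s,-d[:,0]*s+d[:,1]*c]*1000
def blobs(c,box,q=Q,zt=.074,amin=20,dump=False):
    x0,y0,x1,y1=box
    g=cv2.cvtColor(c["image"],cv2.COLOR_BGR2GRAY)
    # mask to pen interior
    pen=np.array([(-110,-113,65),(110,-113,65),(110,25,65),(21,74,65),(20,84,65),(-20,84,65),(-21,74,65),(-110,25,65)])/1000
    poly=np.round(proj(c,tw(q,pen))).astype(np.int32)
    m=np.zeros(g.shape,np.uint8); cv2.fillPoly(m,[poly],1)
    b=((g<105)&(m>0)).astype(np.uint8)
    b=cv2.morphologyEx(b,cv2.MORPH_CLOSE,np.ones((5,5),np.uint8))
    n,l,st,ce=cv2.connectedComponentsWithStats(b)
    return [(st[i,4],st[i,2:4],ce[i],inv(q,plane(c,ce[i],zt))[0].round(1)) for i in range(1,n) if st[i,4]>=amin]
if __name__=="__main__":
    for n,b,z in (("top",0,.071),("side",0,.0695)):
        c=optics.capture(n)
        print(n, "deck median grey")
        for r in blobs(c,(0,0,0,0),zt=z): print(r)
E
python3 disc.py
```

```text
top deck median grey
(np.int32(44), array([7, 8], dtype=int32), array([284. , 179.5]), array([ 55.8, -63.8]))
(np.int32(82), array([10, 11], dtype=int32), array([262.58536585, 182.86585366]), array([67. ,  2.1]))
(np.int32(84), array([10, 11], dtype=int32), array([283.30952381, 200.13095238]), array([ -4.1, -40.8]))
(np.int32(41), array([7, 7], dtype=int32), array([293.        , 215.85365854]), array([-59.2, -52.9]))
(np.int32(85), array([10, 10], dtype=int32), array([272.57647059, 222.55294118]), array([-58.5,  12.6]))
side deck median grey
(np.int32(85), array([ 8, 15], dtype=int32), array([260.42352941, 154.74117647]), array([ 56.2, -76.3]))
(np.int32(82), array([ 7, 15], dtype=int32), array([301.3902439, 158.3902439]), array([-59.7, -62.8]))
(np.int32(77), array([10,  9], dtype=int32), array([281.44155844, 164.85714286]), array([ -3.4, -35.2]))
(np.int32(84), array([11,  9], dtype=int32), array([255.05952381, 175.11904762]), array([68.4,  6.7]))
(np.int32(166), array([33, 22], dtype=int32), array([302.95180723, 182.80120482]), array([-60.1,  33.5]))
(np.int32(64), array([34, 17], dtype=int32), array([256.015625, 187.78125 ]), array([64.1, 54.2]))
```

```bash
cat > go.py <<'E'
from h import *
from ov import tw
from scipy.spatial.transform import Rotation as Ro
import sys
Q=[0.5637,-0.0288,0.3498]
# usage: go.py tx ty z(mm) ang(tray deg of tool x) 
def go(tx,ty,z,a):
    s=bot.read_state(); p=s["tool_pos"]; R=np.array(s["eef_rot"])
    t=tw(Q,np.array([tx,ty,z])/1000.)[0]; th=Q[2]+np.radians(a)
    X=np.array([np.cos(th),np.sin(th),0]); Z=np.array([0,0,-1.]); Rt=np.c_[X,np.cross(Z,X),Z]
    return (R.T@(t-p)*1000).round(1), Ro.from_matrix(R.T@Rt).as_rotvec().round(4)
if __name__=="__main__":
    from disc import inv
    s=bot.read_state(); R=np.array(s["eef_rot"])
    print("clk",round(s["clock"],2),"tray",inv(Q,s["tool_pos"])[0].round(1),"z",round(s["tool_pos"][2]*1000,1),"ang",round(np.degrees(np.arctan2(R[1,0],R[0,0])-Q[2]),2),"grip mm",round(s["grip_width"]*92,1),"F",np.round(s["ft_force"],1))
    v=[float(x) for x in sys.argv[1:]]
    for i in range(0,len(v),4): print(v[i:i+4],*go(*v[i:i+4]))
E
python3 go.py -4 -78 200 0
```

```text
clk 0.5 tray [-482.  -428.6] z 226.7 ang -86.68 grip mm 92.1 F [0.3 0.6 0.7]
[-4.0, -78.0, 200.0, 0.0] [-322.4 -497.5   26.7] [-1.0000e-04 -0.0000e+00 -1.5128e+00]
```

Request:
play_rows --deltas '[[0.74, [-322, -497, 0], [0, 0, -1.513]], [0.74, [-322, -497, 0], [0, 0, -1.513]], [0.74, [-322, -497, 0], [0, 0, -1.513]], [0.74, [-322, -497, 0], [0, 0, -1.513]], [0.74, [-322, -497, 0], [0, 0, -1.513]], [0.74, [-322, -497, 0], [0, 0, -1.513]], [0.74, [-322, -497, 0], [0, 0, -1.513]], [0.74, [-322, -497, 0], [0, 0, -1.513]], [0.74, [-322, -497, 0], [0, 0, -1.513]], [0.74, [-322, -497, 0], [0, 0, -1.513]]]'

```text
clock: 1.33
tool_pos: [0.4898, -0.2485, 0.2272]
eef_rot: [[0.996, 0.093, 0.001], [0.093, -0.996, -0.001], [0.0, 0.001, -1.0]]
ft_force: [1.1, -0.8, -0.5]
grip_width: 0.327
```

```bash
python3 go.py -4 -78 170 0
```

```text
clk 1.33 tray [-144.8 -181.1] z 227.2 ang -14.73 grip mm 30.1 F [ 1.1 -0.8 -0.5]
[-4.0, -78.0, 170.0, 0.0] [ 109.9 -135.5   57.1] [ 0.0012 -0.0004 -0.2571]
```

Request:
play_rows --deltas '[[0.74, [108, -133, 57], [0, 0, -0.25]], [0.74, [108, -133, 57], [0, 0, -0.25]], [0.74, [108, -133, 57], [0, 0, -0.25]], [0.74, [108, -133, 57], [0, 0, -0.25]], [0.74, [108, -133, 57], [0, 0, -0.25]], [0.74, [108, -133, 57], [0, 0, -0.25]], [0.74, [108, -133, 57], [0, 0, -0.25]], [0.74, [108, -133, 57], [0, 0, -0.25]]]'

```text
clock: 2.0
tool_pos: [0.5847, -0.1096, 0.1698]
eef_rot: [[0.944, 0.329, -0.0], [0.329, -0.944, -0.001], [-0.001, 0.001, -1.0]]
ft_force: [-0.3, 0.1, 1.2]
grip_width: 0.13
```

```bash
python3 go.py -4 -76 120 0; python3 - <<'E'
from h import *
c=optics.capture("top"); crop(c,(215,145,330,255),5,"pics/t2.png")
d=optics.capture("side"); crop(d,(225,110,340,240),5,"pics/s2.png")
E
```

```text
clk 2.0 tray [ -8.  -83.1] z 169.8 ang -0.81 grip mm 11.9 F [-0.3  0.1  1.2]
[-4.0, -76.0, 120.0, 0.0] [ 3.9 -7.2 49.8] [ 0.001   0.0007 -0.0141]
```

View pics/s2.png

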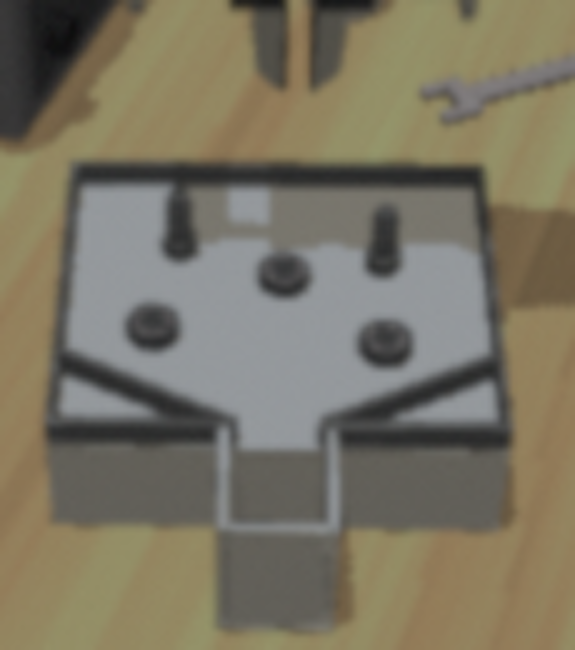

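View pics/t2.png

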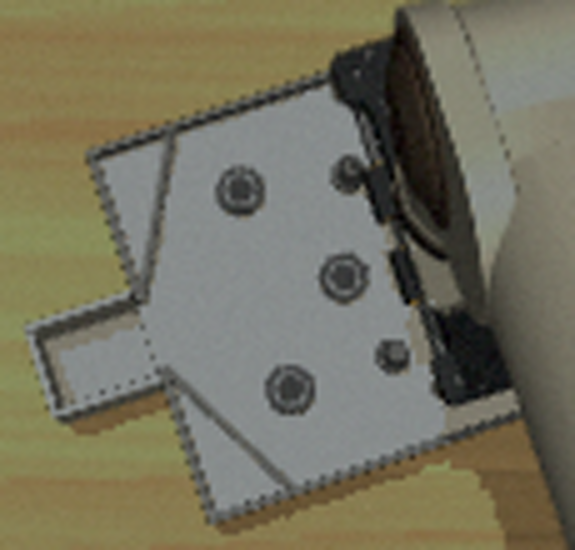

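```bash
python3 - <<'E'
from h import *
s=bot.read_state(); d=optics.capture("side"); p=s["tool_pos"]; print(p); R=np.array(s["eef_rot"])
for dx in (-6,6): print((proj(d,p+R[:,0]*dx/1000)-[225,110])*5)
print(proj(d,p))
E
python3 ov.py 0.5628 -0.025 0.3503 3
```

```text
[ 0.5846127  -0.11049451  0.17008891]
[[307.27326325  74.94428131]]
[[284.84053883  74.54116337]]
[[284.21079179 124.94861378]]
```

View pics/os3.png

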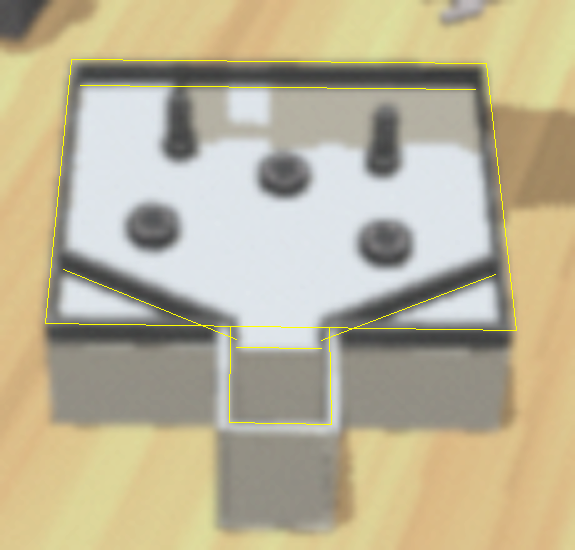

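Request:
play_rows --deltas '[[0.74, [4, -7, 40], [0, 0, -0.014]], [0.74, [4, -7, 80], [0, 0, -0.014]], [0.74, [4, -7, 85], [0, 0, -0.014]], [0.74, [4, -7, 90], [0, 0, -0.014]], [0.74, [4, -7, 95], [0, 0, -0.014]], [0.74, [4, -7, 98], [0, 0, -0.014]], [0.74, [4, -7, 100], [0, 0, -0.014]], [0.74, [4, -7, 101], [0, 0, -0.014]], [0.74, [4, -7, 101], [0, 0, -0.014]]]'

```text
clock: 3.0
tool_pos: [0.5871, -0.1004, 0.0696]
eef_rot: [[0.939, 0.344, 0.001], [0.344, -0.939, -0.0], [0.001, 0.001, -1.0]]
ft_force: [-0.3, 0.5, 0.9]
grip_width: 0.129
```

```bash
python3 go.py -4 -58 69 0 0 40 69 0; python3 - <<'E'
from h import *
d=optics.capture("side"); crop(d,(225,110,340,240),5,"pics/s3.png")
E
```

```text
clk 3.0 tray [ -2.6 -75.3] z 69.6 ang 0.06 grip mm 11.9 F [-0.3  0.5  0.9]
[-4.0, -58.0, 69.0, 0.0] [ -1.4 -17.3   0.6] [ 0.001  -0.0012  0.0011]
[0.0, 40.0, 69.0, 0.0] [   2.7 -115.3    0.5] [ 0.001  -0.0012  0.0011]
```

View pics/s3.png

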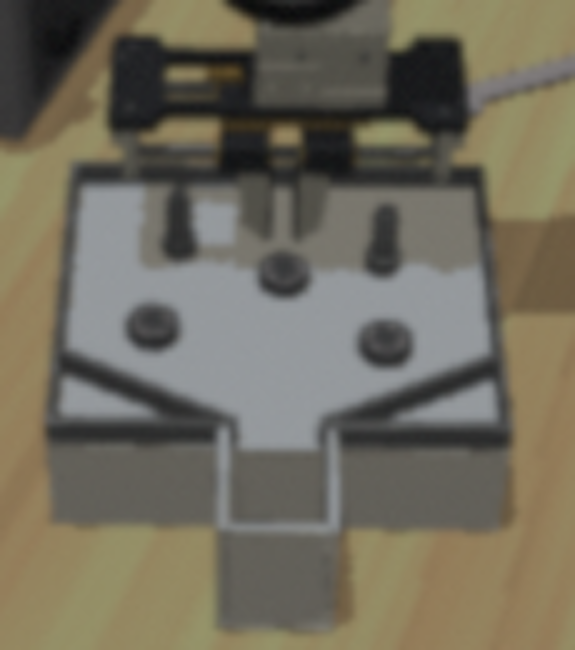

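Request:
play_rows --deltas '[[0.74, [0, -6, 0.5], [0, 0, 0]], [0.74, [0, -12, 0.5], [0, 0, 0]], [0.74, [0, -20, 0.5], [0, 0, 0]], [0.74, [0.3, -30, 0.5], [0, 0, 0]], [0.74, [0.7, -40, 0.5], [0, 0, 0]], [0.74, [1, -50, 0.5], [0, 0, 0]], [0.74, [1.4, -60, 0.5], [0, 0, 0]], [0.74, [1.8, -68, 0.5], [0, 0, 0]], [0.74, [2, -74, 0.5], [0, 0, 0]], [0.74, [2, -76, 0.5], [0, 0, 0]]]'

```text
clock: 3.88
tool_pos: [0.5618, -0.0265, 0.0684]
eef_rot: [[0.938, 0.346, -0.0], [0.346, -0.938, 0.0], [0.0, -0.0, -1.0]]
ft_force: [0.4, 0.1, 0.3]
grip_width: 0.132
```

```bash
python3 go.py 0 40 69 0 0 68 69 0; python3 - <<'E'
from h import *
d=optics.capture("side"); crop(d,(225,110,340,240),5,"pics/s4.png")
E
```

```text
clk 3.88 tray [-1.   2.8] z 68.4 ang 0.17 grip mm 12.1 F [0.4 0.1 0.3]
[0.0, 40.0, 69.0, 0.0] [  1.1 -37.2  -0.6] [-0.0004 -0.0001  0.0031]
[0.0, 68.0, 69.0, 0.0] [  1.2 -65.2  -0.6] [-0.0004 -0.0001  0.0031]
```

View pics/s4.png

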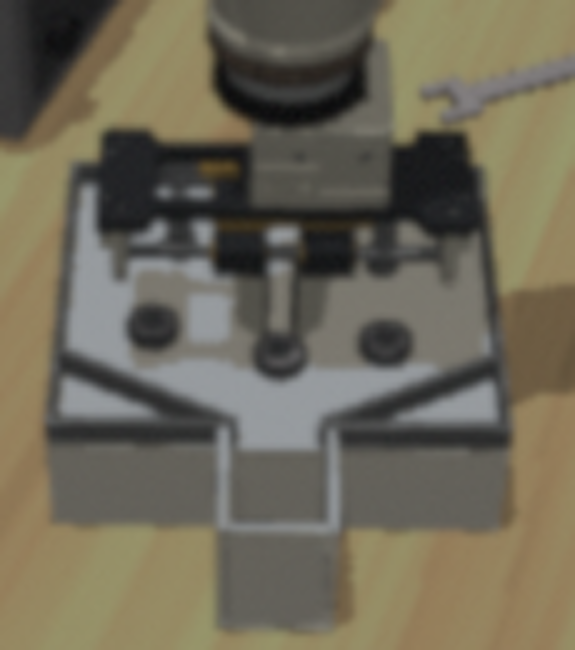

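Request:
play_rows --deltas '[[0.74, [0.3, -6, -0.6], [0, 0, 0]], [0.74, [0.6, -14, -0.6], [0, 0, 0]], [0.74, [1, -22, -0.6], [0, 0, 0]], [0.74, [1.2, -30, -0.6], [0, 0, 0]], [0.74, [1.2, -38, -0.6], [0, 0, 0]], [0.74, [1.2, -46, -0.6], [0, 0, 0]], [0.74, [1.2, -51, -0.6], [0, 0, 0]], [0.74, [1.2, -55, -0.6], [0, 0, 0]], [0.74, [1.2, -58, -0.6], [0, 0, 0]], [0.74, [1.2, -58, -0.6], [0, 0, 0]]]'

```text
clock: 4.77
tool_pos: [0.5432, 0.0274, 0.0689]
eef_rot: [[0.939, 0.345, 0.0], [0.345, -0.939, 0.0], [0.0, -0.0, -1.0]]
ft_force: [-0.2, -0.6, -0.3]
grip_width: 0.127
```

```bash
python3 go.py 0 68 69 0; python3 - <<'E'
from h import *
d=optics.capture("side"); crop(d,(225,110,340,240),5,"pics/s5.png")
E
```

```text
clk 4.77 tray [ 0.  59.8] z 68.9 ang 0.12 grip mm 11.7 F [-0.2 -0.6 -0.3]
[0.0, 68.0, 69.0, 0.0] [ 0.  -8.2 -0.1] [-0.0001 -0.0001  0.002 ]
```

View pics/s5.png

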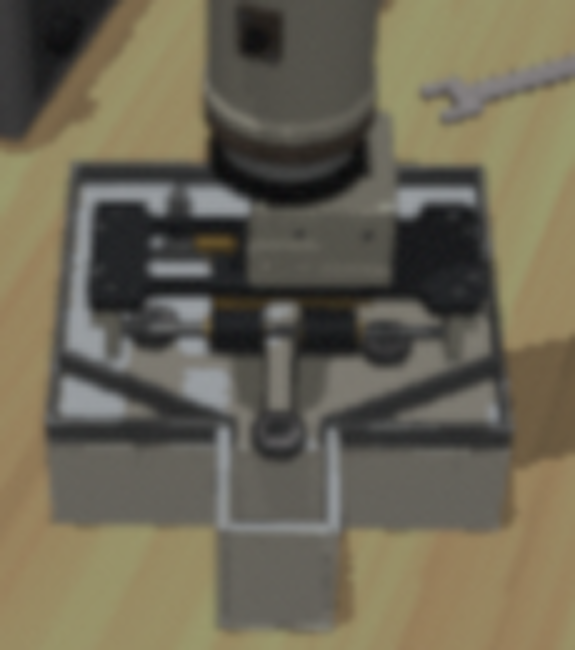

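Request:
play_rows --deltas '[[0.74, [0, -3, 0], [0, 0, 0]], [0.74, [0, -6, 0], [0, 0, 0]], [0.74, [0, -9, 0], [0, 0, 0]], [0.74, [0, -11, 0], [0, 0, 0]], [0.74, [0, -12, 0], [0, 0, 0]], [0.74, [0, -12, 0], [0, 0, 0]]]'

```text
clock: 5.32
tool_pos: [0.5394, 0.0379, 0.0689]
eef_rot: [[0.939, 0.344, 0.0], [0.344, -0.939, -0.0], [0.0, 0.0, -1.0]]
ft_force: [-0.0, -1.3, 0.4]
grip_width: 0.13
```

```bash
python3 go.py 0 80 69 0; python3 - <<'E'
from h import *
d=optics.capture("side"); crop(d,(225,110,340,240),5,"pics/s6.png")
E
```

```text
clk 5.32 tray [ 0. 71.] z 68.9 ang 0.09 grip mm 12.0 F [-0.  -1.3  0.4]
[0.0, 80.0, 69.0, 0.0] [ 0.  -9.  -0.1] [ 0.0005 -0.0002  0.0015]
```

View pics/s6.png

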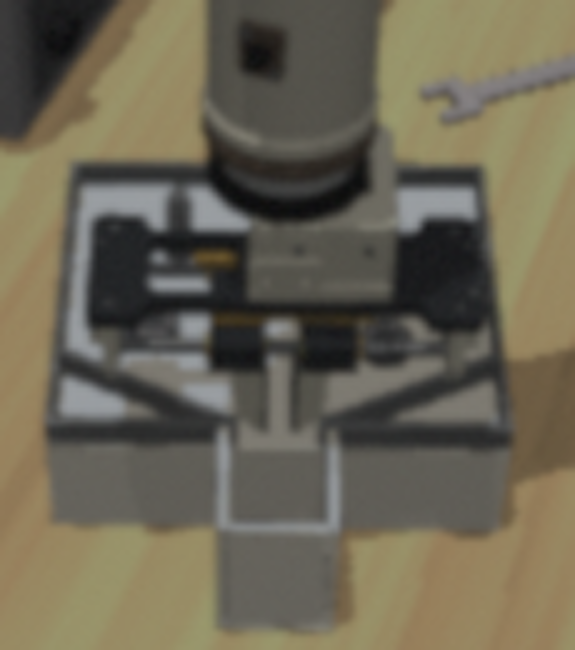

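Request:
play_rows --deltas '[[0.74, [0, 4, -30], [0, 0, 0]], [0.74, [0, 8, -70], [0, 0, 0.1]], [0.74, [40, 30, -80], [0, 0, 0.2]], [0.74, [80, 60, -80], [0, 0, 0.3]], [0.74, [97, 69, -80], [0, 0, 1.57]], [0.74, [97, 69, -80], [0, 0, 1.57]], [0.74, [97, 69, -80], [0, 0, 1.57]], [0.74, [97, 69, -80], [0, 0, 1.57]], [0.74, [97, 69, -80], [0, 0, 1.57]], [0.74, [97, 69, -80], [0, 0, 1.57]]]'

```text
clock: 6.2
tool_pos: [0.6539, 0.0069, 0.1485]
eef_rot: [[0.762, -0.648, -0.001], [-0.648, -0.762, 0.001], [-0.001, -0.0, -1.0]]
ft_force: [-0.3, -0.1, 0.5]
grip_width: 0.129
```

Request:
play_rows --deltas '[[0.74, [0, 0, 0], [0, 0, 0.56]], [0.74, [0, 0, 0], [0, 0, 0.56]], [0.74, [0, 0, 0], [0, 0, 0.56]], [0.74, [0, 0, 0], [0, 0, 0.56]], [0.74, [0, 0, 0], [0, 0, 0.56]], [0.74, [0, 0, 0], [0, 0, 0.56]]]'

```text
clock: 6.7
tool_pos: [0.6539, 0.007, 0.1487]
eef_rot: [[0.305, -0.952, -0.0], [-0.952, -0.305, 0.0], [-0.0, 0.0, -1.0]]
ft_force: [-0.2, -0.1, 0.7]
grip_width: 0.128
```

```bash
python3 go.py 97 2 100 -90 97 2 69 -90; python3 - <<'E'
from h import *
d=optics.capture("side"); crop(d,(225,110,340,240),5,"pics/s7.png")
c=optics.capture("top"); crop(c,(215,145,330,255),5,"pics/t7.png")
E
```

```text
clk 6.7 tray [97.   2.7] z 148.7 ang -92.28 grip mm 11.8 F [-0.2 -0.1  0.7]
[97.0, 2.0, 100.0, -90.0] [ 0.7 -0.  48.7] [ 0.0002  0.0002 -0.0398]
[97.0, 2.0, 69.0, -90.0] [ 0.7 -0.  79.7] [ 0.0002  0.0002 -0.0398]
```

View pics/s7.png

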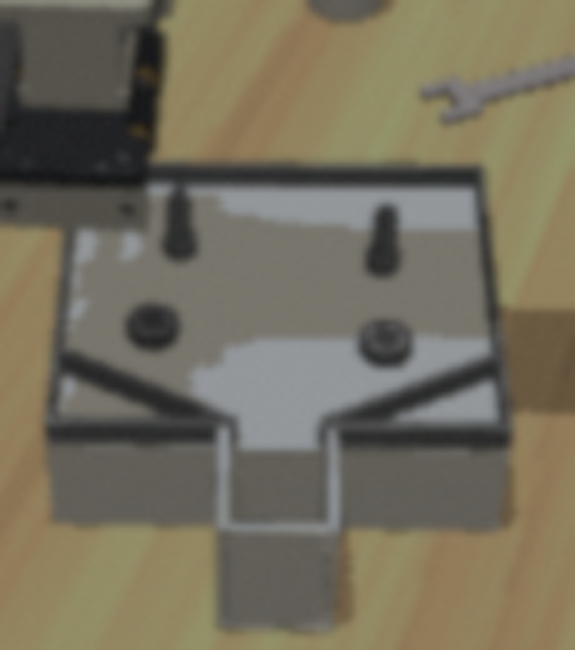

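View pics/t7.png

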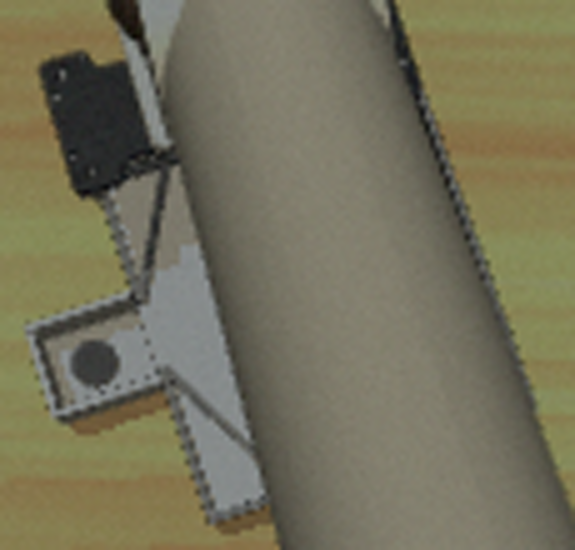

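```bash
python3 - <<'E'
from h import *
from disc import inv,Q
d=optics.capture("side")
for name,u,v in (("postL",108,362),("postR",455,372),("tip",280,430)):
    uv=(225+u/5,110+v/5-2.2)
    for z in np.arange(.06,.16,.01):
        P=plane(d,uv,z); print(name,round(z,2),inv(Q,P)[0].round(0))
E
```

```text
postL 0.06 [91. 17.]
postL 0.07 [90. 27.]
postL 0.08 [89. 37.]
postL 0.09 [89. 47.]
postL 0.1 [88. 57.]
postL 0.11 [87. 67.]
postL 0.12 [86. 77.]
postL 0.13 [85. 86.]
postL 0.14 [84. 96.]
postL 0.15 [ 83. 106.]
postR 0.06 [-96.  21.]
postR 0.07 [-95.  31.]
postR 0.08 [-93.  41.]
postR 0.09 [-92.  51.]
postR 0.1 [-90.  61.]
postR 0.11 [-89.  71.]
postR 0.12 [-87.  80.]
postR 0.13 [-86.  90.]
postR 0.14 [-84. 100.]
postR 0.15 [-83. 110.]
tip 0.06 [-2. 66.]
tip 0.07 [-2. 75.]
tip 0.08 [-1. 84.]
tip 0.09 [-1. 94.]
tip 0.1 [ -1. 103.]
tip 0.11 [ -0. 112.]
tip 0.12 [  0. 121.]
tip 0.13 [  0. 131.]
tip 0.14 [  1. 140.]
tip 0.15 [  1. 149.]
```

Request:
play_rows --deltas '[[0.74, [0.5, -1, 30], [0, 0, -0.04]], [0.74, [0.5, -1, 55], [0, 0, -0.04]], [0.74, [0.5, -1, 65], [0, 0, -0.04]], [0.74, [0.5, -1, 72], [0, 0, -0.04]], [0.74, [0.5, -1, 77], [0, 0, -0.04]], [0.74, [0.5, -1, 80], [0, 0, -0.04]], [0.74, [0.5, -1, 80], [0, 0, -0.04]]]'

```text
clock: 7.43
tool_pos: [0.6556, 0.0065, 0.0691]
eef_rot: [[0.345, -0.939, 0.001], [-0.939, -0.345, 0.0], [0.0, -0.001, -1.0]]
ft_force: [-0.7, 0.4, 0.5]
grip_width: 0.133
```

```bash
python3 go.py 97 2 69 -90 24 2 69 -90; python3 - <<'E'
from h import *
d=optics.capture("side"); crop(d,(205,110,340,230),5,"pics/s8.png")
E
```

```text
clk 7.43 tray [98.4  1.7] z 69.1 ang -89.87 grip mm 12.2 F [-0.7  0.4  0.5]
[97.0, 2.0, 69.0, -90.0] [-0.3  1.4  0.1] [-0.0006 -0.0001  0.0022]
[24.0, 2.0, 69.0, -90.0] [-0.5 74.4  0.1] [-0.0006 -0.0001  0.0022]
```

View pics/s8.png

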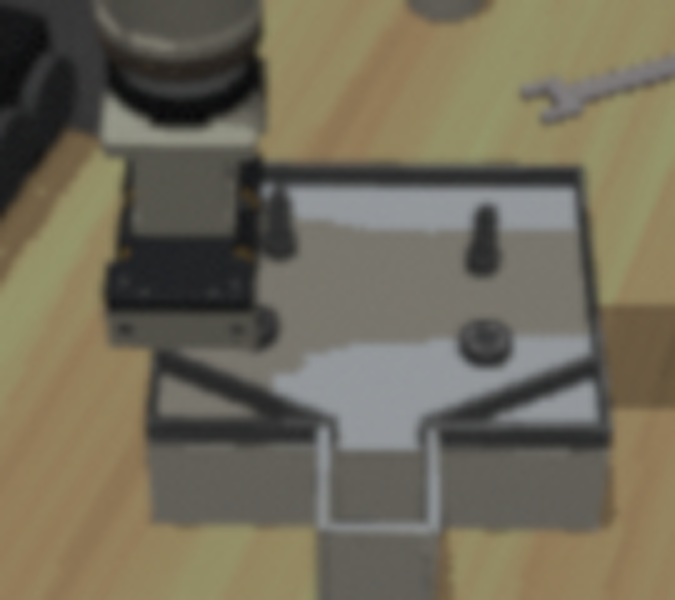

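Request:
play_rows --deltas '[[0.74, [-0.4, 4, 0], [0, 0, 0]], [0.74, [-0.4, 9, 0], [0, 0, 0]], [0.74, [-0.4, 16, 0], [0, 0, 0]], [0.74, [-0.4, 25, 0], [0, 0, 0]], [0.74, [-0.4, 35, 0], [0, 0, 0]], [0.74, [-0.4, 45, 0], [0, 0, 0]], [0.74, [-0.4, 55, 0], [0, 0, 0]], [0.74, [-0.4, 64, 0], [0, 0, 0]], [0.74, [-0.4, 71, 0], [0, 0, 0]], [0.74, [-0.4, 74, 0], [0, 0, 0]]]'

```text
clock: 8.32
tool_pos: [0.5842, -0.0196, 0.0688]
eef_rot: [[0.344, -0.939, -0.001], [-0.939, -0.344, -0.001], [0.0, 0.001, -1.0]]
ft_force: [1.2, 0.7, 0.2]
grip_width: 0.129
```

Request:
play_rows --deltas '[[0.74, [0, 0, 0], [0, 0, 0]], [0.74, [0, -5, 0], [0, 0, 0]]]'

```text
clock: 8.48
tool_pos: [0.5896, -0.0175, 0.0688]
eef_rot: [[0.344, -0.939, -0.001], [-0.939, -0.344, -0.0], [0.0, 0.001, -1.0]]
ft_force: [-0.1, 0.7, 0.4]
grip_width: 0.128
```

```bash
python3 go.py 30 2 150 -90; python3 - <<'E'
from h import *
d=optics.capture("side"); crop(d,(205,110,340,230),5,"pics/s9.png")
E
```

```text
clk 8.48 tray [28.2  1.7] z 68.8 ang -89.92 grip mm 11.7 F [-0.1  0.7  0.4]
[30.0, 2.0, 150.0, -90.0] [ -0.3  -1.7 -81.2] [ 0.0009 -0.0001  0.0015]
```

View pics/s9.png

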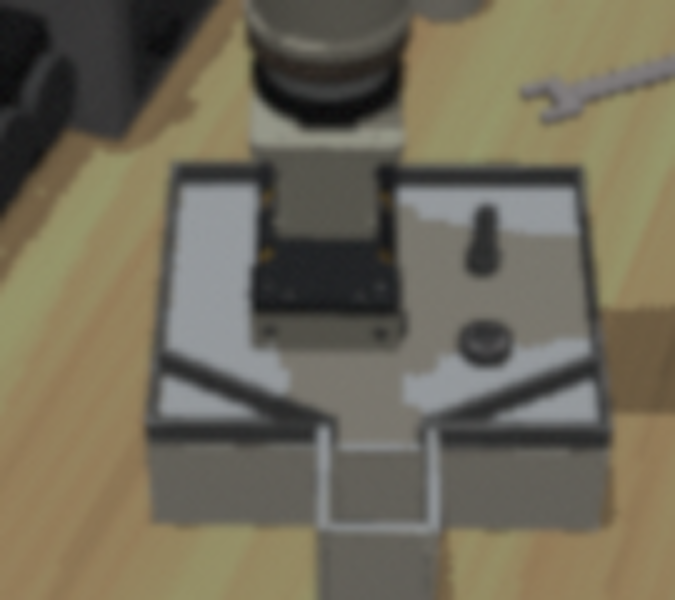

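Request:
play_rows --deltas '[[0.74, [0, -2, -30], [0, 0, 0]], [0.74, [0, -2, -65], [0, 0, 0]], [0.74, [34, 28, -81], [0, 0, -1.57]], [0.74, [34, 28, -81], [0, 0, -1.57]], [0.74, [34, 28, -81], [0, 0, -1.57]], [0.74, [34, 28, -81], [0, 0, -1.57]], [0.74, [34, 28, -81], [0, 0, -1.57]], [0.74, [34, 28, -81], [0, 0, -1.57]], [0.74, [34, 28, -81], [0, 0, -1.57]], [0.74, [34, 28, -81], [0, 0, -1.57]]]'

```text
clock: 9.37
tool_pos: [0.5766, -0.0581, 0.15]
eef_rot: [[0.977, -0.213, 0.001], [-0.213, -0.977, 0.001], [0.001, -0.001, -1.0]]
ft_force: [-0.1, 0.1, -0.5]
grip_width: 0.13
```

Request:
play_rows --deltas '[[0.74, [0, 0, 0], [0, 0, -0.57]], [0.74, [0, 0, 0], [0, 0, -0.57]], [0.74, [0, 0, 0], [0, 0, -0.57]], [0.74, [0, 0, 0], [0, 0, -0.57]], [0.74, [0, 0, 0], [0, 0, -0.57]], [0.74, [0, 0, 0], [0, 0, -0.57]]]'

```text
clock: 9.87
tool_pos: [0.5764, -0.0583, 0.1498]
eef_rot: [[0.939, 0.344, 0.0], [0.344, -0.939, 0.001], [0.001, -0.001, -1.0]]
ft_force: [0.0, 0.3, -0.3]
grip_width: 0.131
```

```bash
cat > look.py <<'E'
from h import *
import sys
d=optics.capture("side"); crop(d,(205,110,340,230),5,"pics/s%s.png"%sys.argv[1])
from disc import inv,Q
from ov import tw
# predicted side pixel (zoomed) for disc top at given tray coordinates w/ bias
for n,x,y in (("A0",67,2),("B0",-4.1,-40.8),("C0",-58.5,12.6),("edge",0,85)):
    p=proj(d,tw(Q,[x/1e3,y/1e3,.0695 if n!="edge" else .065]))[0]; print(n,((p-[205,110])*5).round(0))
E
python3 go.py 0 -32 69 0 0 40 69 0; python3 look.py 10
```

```text
clk 9.87 tray [  1.8 -32. ] z 149.8 ang 0.08 grip mm 12.0 F [ 0.   0.3 -0.3]
[0.0, -32.0, 69.0, 0.0] [-1.9  0.1 80.8] [-0.0009 -0.0007  0.0013]
[0.0, 40.0, 69.0, 0.0] [ -1.8 -71.9  80.8] [-0.0009 -0.0007  0.0013]
A0 [253. 320.]
B0 [383. 267.]
C0 [485. 336.]
edge [377. 440.]
```

View pics/s10.png

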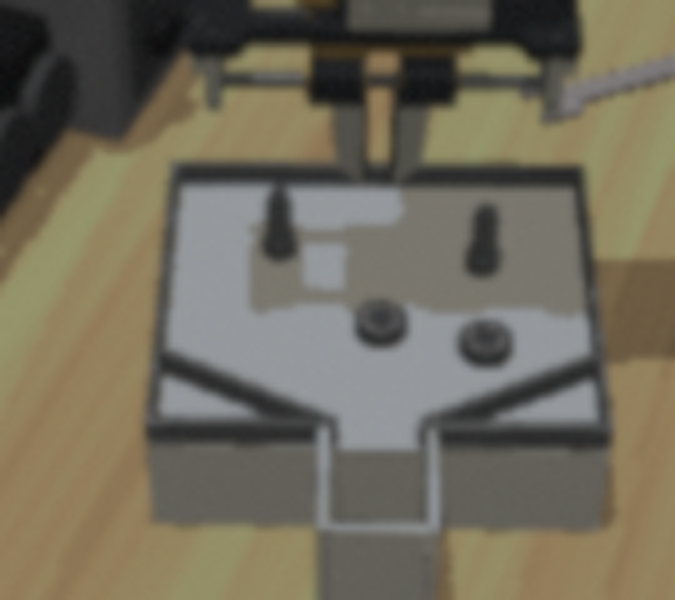

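Request:
play_rows --deltas '[[0.74, [-3.5, 1, 35], [0, 0, 0]], [0.74, [-3.5, 1, 60], [0, 0, 0]], [0.74, [-3.5, 1, 70], [0, 0, 0]], [0.74, [-3.5, 1, 76], [0, 0, 0]], [0.74, [-3.5, 1, 80.5], [0, 0, 0]], [0.74, [-3.5, 1, 80.5], [0, 0, 0]], [0.74, [-3.5, -5, 80.5], [0, 0, 0]], [0.74, [-3.5, -11, 80.5], [0, 0, 0]], [0.74, [-3.5, -19, 80.5], [0, 0, 0]], [0.74, [-3, -28, 80.5], [0, 0, 0]]]'

```text
clock: 10.75
tool_pos: [0.5635, -0.0326, 0.0702]
eef_rot: [[0.94, 0.341, 0.001], [0.341, -0.94, -0.0], [0.001, 0.001, -1.0]]
ft_force: [0.3, -1.0, 1.1]
grip_width: 0.131
```

Request:
play_rows --deltas '[[0.74, [0.5, -9, 0], [0, 0, 0]], [0.74, [0.9, -18, 0], [0, 0, 0]], [0.74, [1.2, -27, 0], [0, 0, 0]], [0.74, [1.3, -36, 0], [0, 0, 0]], [0.74, [1.3, -44, 0], [0, 0, 0]], [0.74, [1.3, -51, 0], [0, 0, 0]], [0.74, [1.3, -56, 0], [0, 0, 0]], [0.74, [1.3, -58, 0], [0, 0, 0]]]'

```text
clock: 11.42
tool_pos: [0.5443, 0.0228, 0.0694]
eef_rot: [[0.939, 0.343, -0.0], [0.343, -0.939, 0.0], [-0.0, -0.0, -1.0]]
ft_force: [0.4, -0.2, 1.1]
grip_width: 0.129
```

```bash
python3 go.py 0 72 69 0; python3 look.py 11
```

```text
clk 11.42 tray [-0.5 55.1] z 69.4 ang 0.01 grip mm 11.9 F [ 0.4 -0.2  1.1]
[0.0, 72.0, 69.0, 0.0] [  0.5 -16.9   0.4] [-0.0003  0.      0.0001]
A0 [253. 320.]
B0 [383. 267.]
C0 [485. 336.]
edge [377. 440.]
```

View pics/s11.png

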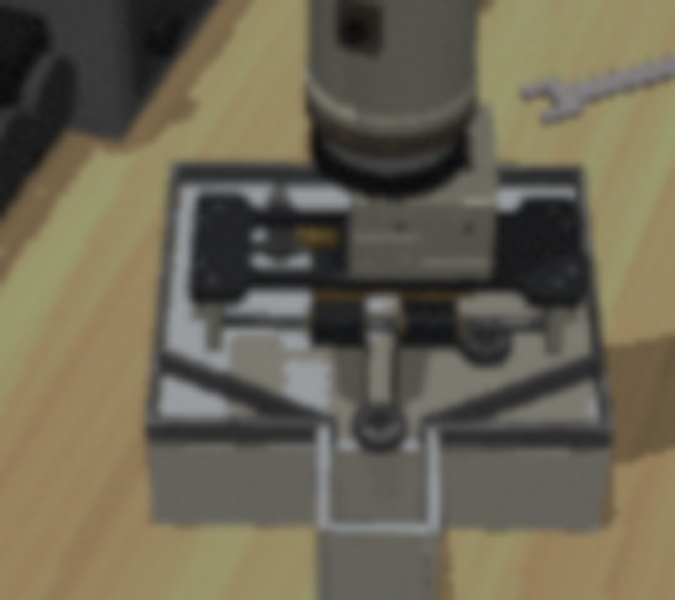

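Disc A sits cradled at the gate mouth at (380,425), centred. Final push.

Request:
play_rows --deltas '[[0.74, [0.5, -5, 0], [0, 0, 0]], [0.74, [0.5, -9, 0], [0, 0, 0]], [0.74, [0.5, -12, 0], [0, 0, 0]], [0.74, [0.5, -15, 0], [0, 0, 0]], [0.74, [0.5, -17, 0], [0, 0, 0]], [0.74, [0.5, -17, 0], [0, 0, 0]], [0.74, [0.5, -17, 0], [0, 0, 0]]]'

```text
clock: 12.05
tool_pos: [0.5395, 0.038, 0.0694]
eef_rot: [[0.94, 0.342, 0.0], [0.342, -0.94, 0.0], [0.0, -0.0, -1.0]]
ft_force: [1.0, 0.3, 0.3]
grip_width: 0.129
```

```bash
python3 go.py -94 13 150 90 -94 13 150 -90; python3 look.py 12
```

```text
clk 12.05 tray [ 0.2 71.1] z 69.4 ang -0.05 grip mm 11.9 F [1.  0.3 0.3]
[-94.0, 13.0, 150.0, 90.0] [-94.1  58.2 -80.6] [ 2.0000e-04 -4.0000e-04 -1.5717e+00]
[-94.0, 13.0, 150.0, -90.0] [-94.1  58.2 -80.6] [-4.0000e-04 -2.0000e-04  1.5699e+00]
A0 [253. 320.]
B0 [383. 267.]
C0 [485. 336.]
edge [377. 440.]
```

View pics/s12.png

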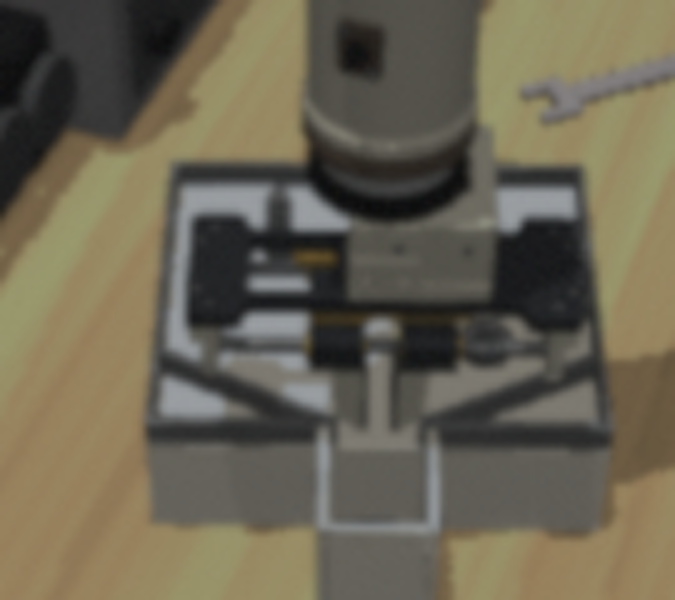

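Request:
play_rows --deltas '[[0.74, [0, 4, -30], [0, 0, 0]], [0.74, [0, 8, -70], [0, 0, 0.1]], [0.74, [-40, 30, -81], [0, 0, 0.2]], [0.74, [-80, 52, -81], [0, 0, 0.3]], [0.74, [-91, 58, -81], [0, 0, 1.57]], [0.74, [-91, 58, -81], [0, 0, 1.57]], [0.74, [-91, 58, -81], [0, 0, 1.57]], [0.74, [-91, 58, -81], [0, 0, 1.57]], [0.74, [-91, 58, -81], [0, 0, 1.57]], [0.74, [-91, 58, -81], [0, 0, 1.57]]]'

```text
clock: 12.93
tool_pos: [0.4735, -0.0481, 0.1504]
eef_rot: [[0.76, -0.65, 0.0], [-0.65, -0.76, -0.0], [0.0, 0.0, -1.0]]
ft_force: [0.3, -0.1, 0.6]
grip_width: 0.129
```

Request:
play_rows --deltas '[[0.74, [0, 0, 0], [0, 0, 0.53]], [0.74, [0, 0, 0], [0, 0, 0.53]], [0.74, [0, 0, 0], [0, 0, 0.53]], [0.74, [0, 0, 0], [0, 0, 0.53]], [0.74, [0, 0, 0], [0, 0, 0.53]], [0.74, [0, 0, 0], [0, 0, 0.53]]]'

```text
clock: 13.43
tool_pos: [0.4735, -0.0478, 0.1503]
eef_rot: [[0.332, -0.943, -0.0], [-0.943, -0.332, -0.0], [0.0, 0.0, -1.0]]
ft_force: [-0.1, -0.2, 0.1]
grip_width: 0.128
```

```bash
python3 go.py -91 12.6 69 -90; python3 look.py 13; python3 - <<'E'
from h import *
c=optics.capture("top"); crop(c,(215,145,330,255),5,"pics/t13.png")
E
```

```text
clk 13.43 tray [-91.2  13. ] z 150.3 ang -90.65 grip mm 11.8 F [-0.1 -0.2  0.1]
[-91.0, 12.6, 69.0, -90.0] [ 0.4 -0.2 81.3] [ 0.0002 -0.0001 -0.0114]
A0 [253. 320.]
B0 [383. 267.]
C0 [485. 336.]
edge [377. 440.]
```

View pics/s13.png

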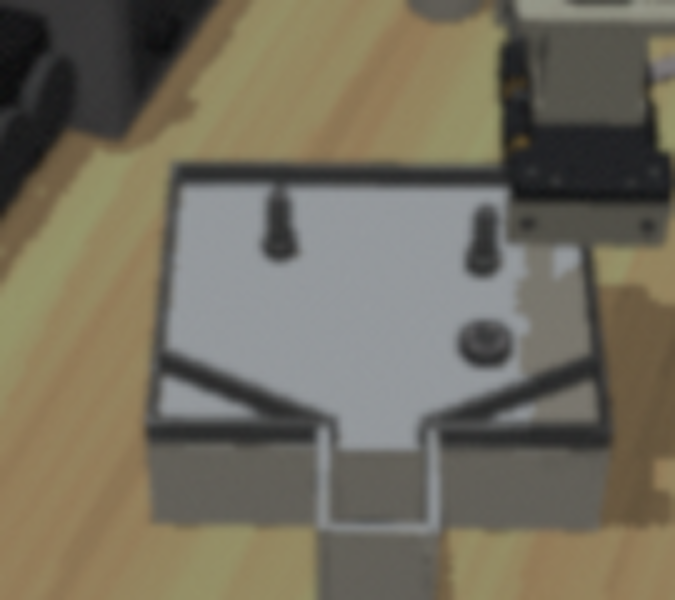

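View pics/t13.png

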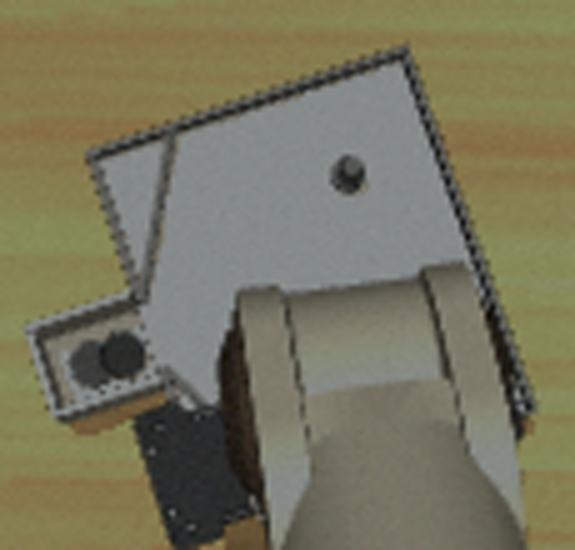

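Request:
play_rows --deltas '[[0.74, [1.5, 0, 35], [0, 0, -0.011]], [0.74, [1.5, 0, 60], [0, 0, -0.011]], [0.74, [1.5, 0, 70], [0, 0, -0.011]], [0.74, [1.5, 0, 76], [0, 0, -0.011]], [0.74, [1.5, 0, 79], [0, 0, -0.011]], [0.74, [1.5, 0, 81], [0, 0, -0.011]], [0.74, [1.5, 0, 81], [0, 0, -0.011]]]'

```text
clock: 14.12
tool_pos: [0.4749, -0.0492, 0.0699]
eef_rot: [[0.344, -0.939, 0.001], [-0.939, -0.344, -0.0], [0.001, -0.001, -1.0]]
ft_force: [0.5, 0.3, 0.3]
grip_width: 0.129
```

```bash
python3 go.py -23 11.5 69 -90; python3 look.py 14
```

```text
clk 14.12 tray [-90.4  11.3] z 69.9 ang -89.95 grip mm 11.9 F [0.5 0.3 0.3]
[-23.0, 11.5, 69.0, -90.0] [ -0.2 -67.4   1. ] [-0.0011 -0.0005  0.0009]
A0 [253. 320.]
B0 [383. 267.]
C0 [485. 336.]
edge [377. 440.]
```

View pics/s14.png

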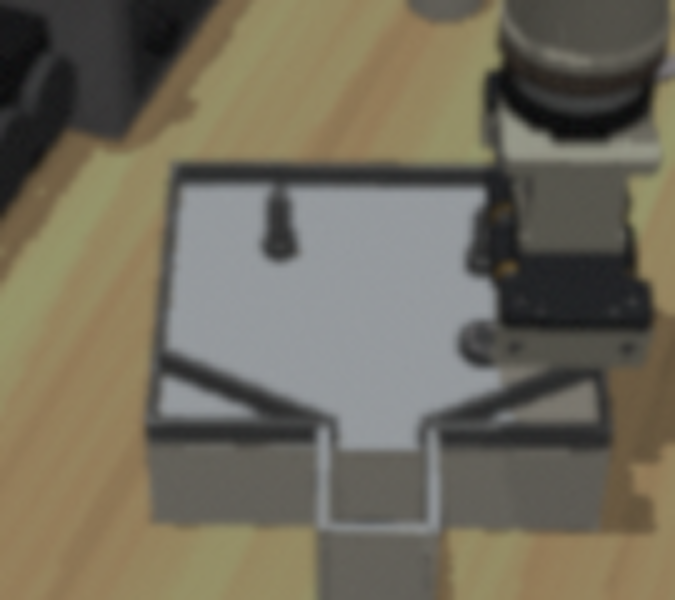

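Request:
play_rows --deltas '[[0.74, [0, -4, 0.7], [0, 0, 0]], [0.74, [0, -9, 0.7], [0, 0, 0]], [0.74, [0, -16, 0.7], [0, 0, 0]], [0.74, [0, -25, 0.7], [0, 0, 0]], [0.74, [0, -34, 0.7], [0, 0, 0]], [0.74, [0, -43, 0.7], [0, 0, 0]], [0.74, [0, -52, 0.7], [0, 0, 0]], [0.74, [0, -59, 0.7], [0, 0, 0]], [0.74, [0, -64, 0.7], [0, 0, 0]], [0.74, [0, -66, 0.7], [0, 0, 0]]]'

```text
clock: 15.0
tool_pos: [0.5371, -0.0259, 0.0686]
eef_rot: [[0.344, -0.939, 0.0], [-0.939, -0.344, 0.0], [-0.0, -0.001, -1.0]]
ft_force: [-0.6, 0.6, -0.1]
grip_width: 0.129
```

Request:
play_rows --deltas '[[0.74, [0, 0, 0], [0, 0, 0]], [0.74, [0, 6, 0], [0, 0, 0]], [0.74, [0, 6, -30], [0, 0, 0]], [0.74, [0, 6, -70], [0, 0, 0]], [0.74, [34, -25, -81], [0, 0, -1.57]], [0.74, [34, -25, -81], [0, 0, -1.57]], [0.74, [34, -25, -81], [0, 0, -1.57]], [0.74, [34, -25, -81], [0, 0, -1.57]], [0.74, [34, -25, -81], [0, 0, -1.57]], [0.74, [34, -25, -81], [0, 0, -1.57]]]'

```text
clock: 15.83
tool_pos: [0.5703, -0.0506, 0.1495]
eef_rot: [[0.894, -0.448, -0.001], [-0.448, -0.894, -0.001], [-0.0, 0.001, -1.0]]
ft_force: [-0.1, 0.3, -0.3]
grip_width: 0.131
```

Request:
play_rows --deltas '[[0.74, [0, 0, 0], [0, 0, -0.82]], [0.74, [0, 0, 0], [0, 0, -0.82]], [0.74, [0, 0, 0], [0, 0, -0.82]], [0.74, [0, 0, 0], [0, 0, -0.82]], [0.74, [0, 0, 0], [0, 0, -0.82]], [0.74, [0, 0, 0], [0, 0, -0.82]], [0.74, [0, 0, 0], [0, 0, -0.82]], [0.74, [0, 0, 0], [0, 0, -0.82]]]'

```text
clock: 16.5
tool_pos: [0.5702, -0.0506, 0.1492]
eef_rot: [[0.939, 0.344, -0.001], [0.344, -0.939, -0.0], [-0.001, -0.0, -1.0]]
ft_force: [-0.5, 0.6, -0.2]
grip_width: 0.129
```

```bash
python3 go.py 0 -23 69 0; python3 look.py 15
```

```text
clk 16.5 tray [ -1.4 -22.7] z 149.2 ang 0.11 grip mm 11.9 F [-0.5  0.6 -0.2]
[0.0, -23.0, 69.0, 0.0] [ 1.4  0.3 80.2] [-0.0001  0.0012  0.0019]
A0 [253. 320.]
B0 [383. 267.]
C0 [485. 336.]
edge [377. 440.]
```

View pics/s15.png

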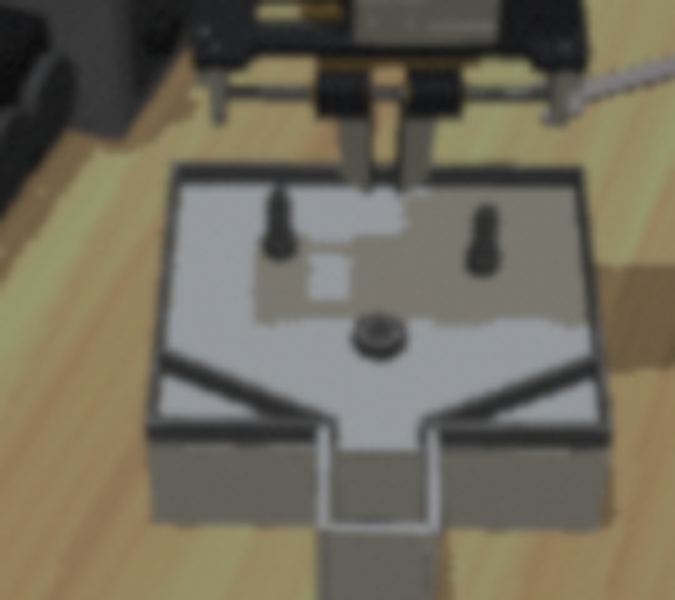

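Disc C now at (380,337), close to the centre line; both fittings stand unchanged at (280,240) and (483,262). Descend behind it and push.

Request:
play_rows --deltas '[[0.74, [0.3, 0.5, 35], [0, 0, 0]], [0.74, [0.3, 0.5, 60], [0, 0, 0]], [0.74, [0.3, 0.5, 70], [0, 0, 0]], [0.74, [0.3, 0.5, 76], [0, 0, 0]], [0.74, [0.3, 0.5, 80], [0, 0, 0]], [0.74, [0.3, 0.5, 80], [0, 0, 0]], [0.74, [0.3, -5, 80], [0, 0, 0]], [0.74, [0.3, -11, 80], [0, 0, 0]], [0.74, [0.4, -19, 80], [0, 0, 0]], [0.74, [0.6, -28, 80], [0, 0, 0]]]'

```text
clock: 17.38
tool_pos: [0.5626, -0.0227, 0.0705]
eef_rot: [[0.94, 0.342, 0.001], [0.342, -0.94, -0.0], [0.001, 0.001, -1.0]]
ft_force: [-0.5, -0.3, 0.1]
grip_width: 0.131
```

Request:
play_rows --deltas '[[0.74, [0.4, -9, 0], [0, 0, 0]], [0.74, [0.6, -18, 0], [0, 0, 0]], [0.74, [0.8, -27, 0], [0, 0, 0]], [0.74, [0.8, -36, 0], [0, 0, 0]], [0.74, [0.8, -42, 0], [0, 0, 0]], [0.74, [0.8, -46, 0], [0, 0, 0]], [0.74, [0.8, -48, 0], [0, 0, 0]]]'

```text
clock: 17.97
tool_pos: [0.5463, 0.0228, 0.0697]
eef_rot: [[0.939, 0.344, -0.0], [0.344, -0.939, 0.0], [-0.0, -0.0, -1.0]]
ft_force: [0.1, 0.2, 0.3]
grip_width: 0.13
```

```bash
python3 go.py 0 72 69 0; python3 look.py 16
```

```text
clk 17.97 tray [ 1.4 54.5] z 69.7 ang 0.05 grip mm 12.0 F [0.1 0.2 0.3]
[0.0, 72.0, 69.0, 0.0] [ -1.4 -17.5   0.7] [-0.0001  0.      0.0009]
A0 [253. 320.]
B0 [383. 267.]
C0 [485. 336.]
edge [377. 440.]
```

View pics/s16.png

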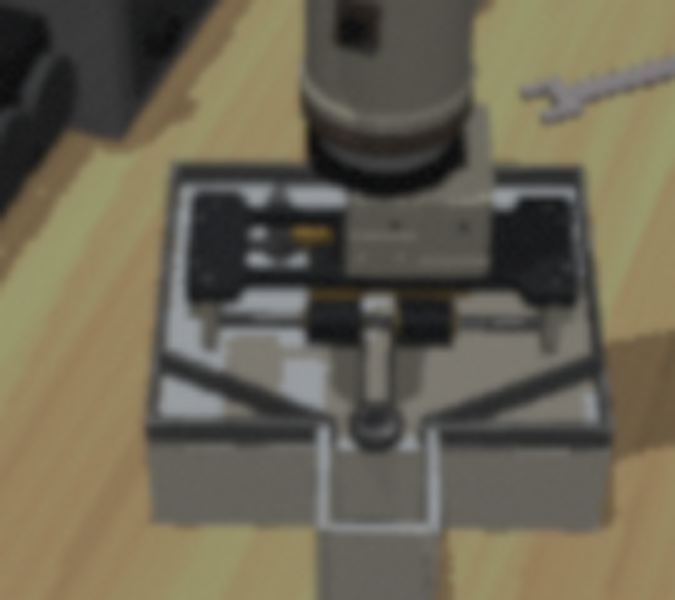

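Request:
play_rows --deltas '[[0.74, [-0.5, -5, 0.5], [0, 0, 0]], [0.74, [-1, -9, 0.5], [0, 0, 0]], [0.74, [-1.4, -12, 0.5], [0, 0, 0]], [0.74, [-1.4, -15, 0.5], [0, 0, 0]], [0.74, [-1.4, -17.5, 0.5], [0, 0, 0]], [0.74, [-1.4, -17.5, 0.5], [0, 0, 0]], [0.74, [-1.4, -17.5, 0.5], [0, 0, 0]]]'

```text
clock: 18.6
tool_pos: [0.5394, 0.0383, 0.0693]
eef_rot: [[0.939, 0.343, 0.0], [0.343, -0.939, 0.0], [0.0, -0.0, -1.0]]
ft_force: [0.5, 0.8, 0.2]
grip_width: 0.132
```

```bash
python3 go.py 0 72 69 0; python3 look.py 17
```

```text
clk 18.6 tray [ 0.2 71.3] z 69.3 ang 0.01 grip mm 12.1 F [0.5 0.8 0.2]
[0.0, 72.0, 69.0, 0.0] [-0.2 -0.7  0.3] [-0.0001 -0.0004  0.0002]
A0 [253. 320.]
B0 [383. 267.]
C0 [485. 336.]
edge [377. 440.]
```

View pics/s17.png

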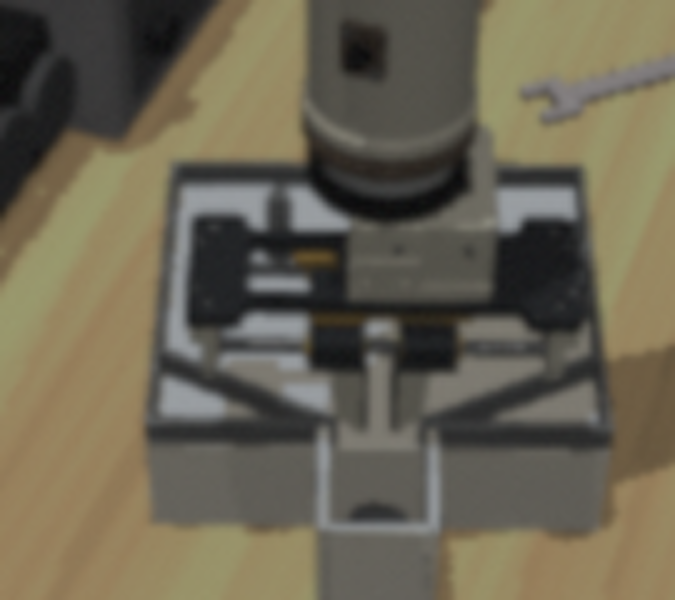

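Request:
play_rows --deltas '[[0.74, [0, 4, -30], [0, 0, 0]], [0.74, [0, 8, -70], [0, 0, 0]], [0.74, [0, 40, -110], [0, 0, 0]], [0.74, [0, 80, -140], [0, 0, 0]], [0.74, [-20, 120, -150], [0, 0, 0]], [0.74, [-40, 160, -150], [0, 0, 0]], [0.74, [-60, 200, -150], [0, 0, 0]], [0.74, [-80, 240, -150], [0, 0, 0]], [0.74, [-100, 270, -150], [0, 0, 0]], [0.74, [-100, 280, -150], [0, 0, 0]]]'

```text
clock: 19.48
tool_pos: [0.539, -0.2643, 0.2188]
eef_rot: [[0.941, 0.339, -0.002], [0.339, -0.941, -0.002], [-0.002, 0.001, -1.0]]
ft_force: [0.2, 0.1, 0.1]
grip_width: 0.13
```

```bash
python3 go.py; python3 look.py 18; python3 - <<'E'
from h import *
from disc import inv,Q
c=optics.capture("top"); crop(c,(215,145,330,255),5,"pics/t18.png"); cv2.imwrite("pics/tf18.png",c["image"])
uv=np.array([(u,v) for v in range(207,228) for u in range(221,247)])
P=depth(c,uv); t=inv(Q,P); m=(abs(t[:,0])<23)&(t[:,1]>88)&(t[:,1]<147)
z=(P[:,2]*1000).round()
print(np.sort(z[m])[::-1][:40])
for o in np.argsort(-z*m)[:15]: print(t[o].round(0),z[o])
E
```

```text
clk 19.48 tray [-103.9 -212.7] z 218.8 ang -0.24 grip mm 12.0 F [0.2 0.1 0.1]
A0 [253. 320.]
B0 [383. 267.]
C0 [485. 336.]
edge [377. 440.]
[37. 37. 37. 36. 36. 36. 35. 35. 35. 35. 34. 34. 34. 34. 33. 33. 32. 32.
 32. 32. 32. 31. 31. 31. 31. 31. 31. 31. 30. 30. 30. 30. 30. 30. 29. 29.
 29. 29. 29. 29.]
[ -1. 113.] 37.0
[ -6. 108.] 37.0
[ -1. 103.] 37.0
[  4. 108.] 36.0
[ -5. 111.] 36.0
[  1. 109.] 36.0
[ -8. 109.] 35.0
[  6. 104.] 35.0
[ -1. 110.] 35.0
[  0. 106.] 35.0
[  8. 107.] 34.0
[ -3. 104.] 34.0
[ -9. 106.] 34.0
[  3. 112.] 34.0
[ -4. 101.] 33.0
```

View pics/t18.png

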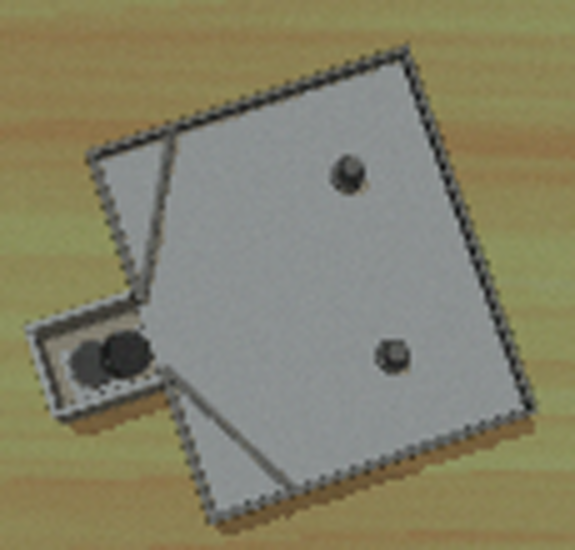

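View pics/s18.png

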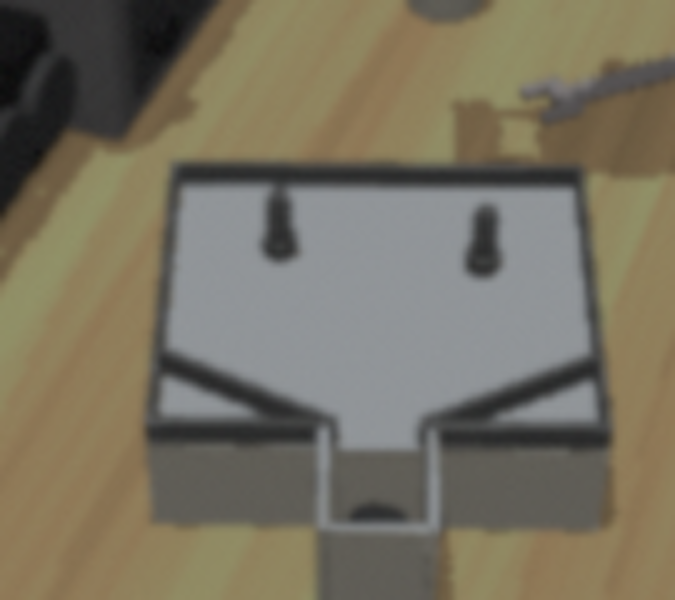

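View pics/tf18.png

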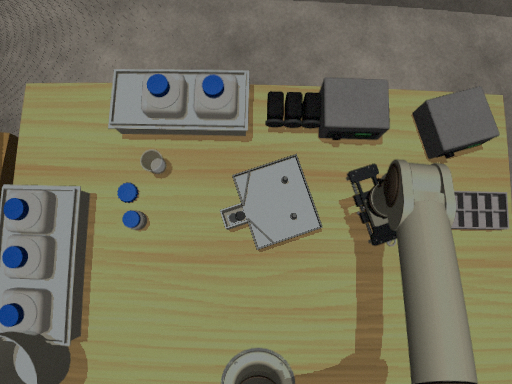

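Request:
play_rows --deltas '[[0.74, [0, 0, -20], [0, 0, 0]], [0.74, [0, 0, -20], [0, 0, 0]], [0.74, [0, 0, -20], [0, 0, 0]], [0.74, [0, 0, -20], [0, 0, 0]], [0.74, [0, 0, -20], [0, 0, 0]], [0.74, [0, 0, -20], [0, 0, 0]]]'

```text
clock: 20.08
tool_pos: [0.541, -0.2588, 0.2385]
eef_rot: [[0.939, 0.343, -0.001], [0.343, -0.939, 0.0], [-0.001, -0.001, -1.0]]
ft_force: [0.2, -0.4, -0.3]
grip_width: 0.128
```

```bash
python3 - <<'E'
from h import *
s=cv2.imread("pics/side0.png"); c=optics.capture("side"); cv2.imwrite("pics/sf.png",c["image"])
t0=cv2.imread("pics/tf18.png"); t=optics.capture("top")["image"]
print("slot change",cv2.absdiff(t0,t)[205:230,220:250].mean())
print(bot.read_state()["tool_pos"],bot.read_state()["ft_force"])
E
```

```text
slot change 1.9933333333333334
[ 0.54107429 -0.25902902  0.23863828] [-0.46742473 -0.32221443  0.19889521]
```

View pics/sf.png

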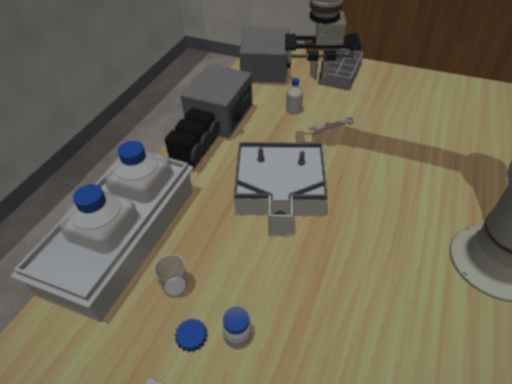

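```bash
python3 -c "
from bench import bot
print(bot.sign_off())"
```

```text
the job is handed in; nothing more can be done
None
```

All three discs are in the slot, pushed through the gate one at a time, and I handed the job in at about 20 s with the hand clear. I pushed with the fingertips set about 12 mm apart, so they cradled each disc. The middle disc went straight through; the two side discs were first slid across to the gate's centre line.

My last checks:
- **Discs:** the pen is empty. All three discs lie stacked in the slot; the highest point there reads about 37 mm above the bench, against the 58 mm limit. Nothing in the slot moved between the last two top pictures, about 0.7 s apart.
- **Fittings and bystanders:** both fittings are upright at their starting pixels, and the jar, bottle, beaker, wrench and cap show no visible shift.
- **Hand:** the fingertips are well away from the tray at about 240 mm height, and the wrist force is near zero.

One disagreement remained: the side camera's view was offset by about 2 pixels from the top camera and the robot's own position. I worked from the top camera's tray fit, and it held throughout.

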